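# Lift the hot pot lid with the lid lifter

## Task

The lid of the small pot with the loop handle is hot, so do not touch it with the gripper: take the wooden-handled lid lifter, pass its blade under the loop, lift the lid off level and lower it gently on to the middle of the round cork trivet. Then draw the lifter out of the loop and lay it down flat on the bare worktop, clear of the trivet. Leave the pot where it stands.

Things in the scene. Friction and masses are not known exactly. Their poses are not given: they have to be found in the camera images.
- lid: Round steel lid, 134 mm across, 0.16 to 0.26 kg, on the small steel pot, with an upright loop handle. Origin: centre of its underside, z up; starts 59 mm above the worktop. A plug 108 mm across (z 0 to 6 mm) sits loosely in the pot; the dome above rises to z = 17 mm. Hung from the middle of its loop it hangs level by itself.
- lid_loop (a point): Middle of the underside of the loop's top bar, 52 mm above the lid's origin. Loop of 8 mm round steel bar, upright across the lid, 82 mm wide over all; its top bar runs along y, straight for 42 mm. Opening below it 66 mm wide, 35 mm high. The blade passes through along x, which points away from the robot within 40 degrees.
- lifter_grip (a point): Where to grip the lid lifter: 25 mm above its underside, near its balance point; x points to its hook, z up. 199 mm long, 0.14 kg, lying flat at the start. Wooden handle 22 mm wide (y), 36 mm high, from 74 mm behind to 31 mm ahead of this point; then a steel shank 14 mm wide, whose underside is 22 mm below this point, leads to the blade.
- lifter_hook (a point): Middle of the blade's top face, 100 mm ahead of lifter_grip and 18 mm below it, axes alike. The blade is flat steel, 26 mm wide, 4 mm thick. 19 to 25 mm ahead of this point a lip turns up 10 mm above the blade; 18 mm behind it the shank makes a 5 mm shoulder. The loop's bar rests on the blade between the two.
- trivet_top (a point): Middle of the top face of the round cork trivet, 150 mm across and 10 mm thick, fixed on the worktop; top at z = 10 mm.
- pot: Small round steel pot with two dark side handles, 124 mm across, 65 mm high, 1.4 kg; origin at the centre of its underside. A larger low pot whose lid has a black knob stands behind and is not meant.

How it is judged:
By the outcome, as a careful person would: the job done as asked, in the order asked, and still so for the second after the job is handed in, with the robot touching nothing.
It also fails if it takes over 64 s, if anything falls off the work surface, if the arm or the gripper's body presses on something with over 40 N, if the wrist force passes 120 N, or if a joint passes its speed limit or range.

## Robot

A 6-joint arm with a two-finger parallel gripper is mounted at the origin on a cart in front of the work surface, level with it; the furniture and walls round the work are solid. World frame = base frame: x ahead of the robot, y to its left, z up, the work surface at z = 0. Lengths are in m, angles in rad, forces in N, time in s.
With the tool pointing down it reaches from about 0.35 to 0.975 m from the base axis. Payload 7.1 kg.
Tool frame: the origin (TCP) lies at the centre of the arm's flange, where the gripper is bolted on; the fingertips stand 182 mm ahead of it and the grasp point (between the pads) lies 163 mm ahead of it; z points along the fingers, x is the direction in which the jaws open and shut, and the axes are right-handed (so a half turn about z gives the same grasp; the last joint's range is limited). The gripper opens to 88 mm and grips with 3 to 60 N. Pads are 20 mm wide; open, the fingers measure 115 mm over their backs; the gripper's body (75 mm by 178 mm) begins 61 mm behind the grasp point.
Start: joints at [-1.12, 0.423, 1.63, -0, 1.089, -0.019], TCP at [0.283, -0.557, 0.405] pointing down, gripper open.
Joint ranges: [-3, 3], [-0.9, 2.11], [0.09, 2.58], [-1.31, 4.45], [0.11, 2.69], [-2.54, 2.54]. Speed limits (rad/s): [2.39, 2.39, 3.01, 3.14, 3.14, 3.14].

## Interface

Orientations are given as a unit quaternion [x, y, z, w].
In Python, from bench import get_state, grab_frame, get_calibration, sign_off gives the robot as it stands. The module is installed in compiled form; this text tells all that it offers.
- The arm moves only by the tool play_rows, never from a script. Its argument "motion" is a list of rows, each a list of 3 entries, a list of its own where there are three numbers: the shift along the tool's x, y, z in mm, then the turn about the tool's z in degrees, then the finger opening in mm, from 0 to 87.8. In form: [[[dx, dy, dz], roll, hand], ...]. A call has 1 to 5 rows; each row shifts and turns the commanded pose from where the row before left it, along the tool's axes as they then stand; what a row does not reach is not made up. A row lasts 1/10 s, in which the tool goes at most 50 mm and 8.59 degrees, less where a joint would pass 70% of its speed; a pose out of reach is approached as far as the arm can. A call with a gripper value outside its range is refused whole. The fingers move at their own pace and stop on an object; "newtons" is the grip in N (left out, the last holds). Time passes only in rows, so rows that do not move let the fingers close. It gives the time, the measured TCP pose, the force and the opening at its end, in the units of the state.
- get_state(): the state, without advancing time (a new reading comes with each control period).
- grab_frame(name): name is "scene" or "top" or "wrist"; returns the picture (400x640x3 uint8, red, green, blue); there is no depth.
- get_calibration(name): a dict with "mtx" (3x3 intrinsics, pixels), "distortion" ([k1, k2, p1, p2, k3] as OpenCV has them; the pictures are not rectified), "rvec" (rotation vector, rad) and "tvec" (3), from world to camera coordinates, as OpenCV has them; the wrist camera has in their place "hand_eye" (4x4, takes a point from camera to tool coordinates, whose origin is the TCP and whose axes are the tool frame's). Camera axes: x right, y down, z forward; pixel columns grow to the right and rows downward; lengths in m; the calibration is good to about 2 mm. A picture is of the moment at which its call begins: read the wrist's pose just before it. get_calibration takes no time and is no camera call.
- sign_off(): hands the job in, once; it reports no verdict.
The state is a dict: "time": time; "joints": joint angles; "qd": joint speeds; "tau": joint torques, N m; "position": TCP position; "tcp_rot": TCP orientation; "force": force on the tool from outside, world axes, zero at the start; "torque": the same for the moment, N m; "gripper_width": finger opening in m.
Only numpy, scipy, OpenCV 4.12 (cv2) and the standard library are available. Lean on these libraries where they do the work, as an engineer would, in place of code of your own. Each camera call takes 0.05 s, during which the arm holds its last target.

## Working session

There is one attempt and no reset: what is moved stays moved. The work goes in short steps, Python scripts to look and compute and a tool call to move; the robot and the scene stay as the last step left them, time stands still between calls to the robot, and variables do not carry over. Pictures are saved under pics/ and viewed, and the job is handed in when it is done.

Besides the shell and the picture viewer there is one more tool, called after ">>>" as a command line: name --argument value ..., lists and objects as JSON in quotes. play_rows: Moves the arm, as the interface text tells. Its arguments: {"type":"object","properties":{"motion":{"type":"array"},"newtons":{"type":"number"}},"required":["motion"]}

```bash
mkdir -p pics; ls; python3 - <<'E'
from bench import *
import cv2
s=get_state();print(s)
for n in ["scene","top","wrist"]:
    f=grab_frame(n);cv2.imwrite(f"pics/{n}0.png",f[:,:,::-1]);print(n,get_calibration(n))
E
```

```text
pics
{'time': 0.0, 'joints': array([-1.12001334e+00,  4.23831078e-01,  1.63069090e+00, -2.53304042e-06,
        1.08853972e+00, -1.90287453e-02]), 'qd': array([ 0.0006832 , -0.00059066, -0.00071938, -0.00082385, -0.00061373,
        0.00147265]), 'tau': array([ 9.03591317e-04, -5.44632018e+01, -2.73662317e+01,  6.44252216e-02,
        2.29978259e-02, -1.34301322e-04]), 'position': array([ 0.28283659, -0.55703405,  0.40390722]), 'tcp_rot': array([ 8.52267179e-01, -5.23106219e-01, -6.19190330e-04, -3.95131386e-04]), 'force': array([-0.41572485,  0.92954044,  0.13455371]), 'torque': array([-0.00351522,  0.06201733, -0.00269148]), 'gripper_width': 0.08790321204457494}
scene {'mtx': array([[471.21107113,   0.        , 314.84514305],
       [  0.        , 471.21107113, 198.02485323],
       [  0.        ,   0.        ,   1.        ]]), 'distortion': array([0.02617301, 0.        , 0.        , 0.        , 0.        ]), 'rvec': array([ 0.6271995 , -2.73617656,  0.99242598]), 'tvec': array([0.51860832, 0.20129859, 1.10359133])}
top {'mtx': array([[382.87167467,   0.        , 317.00502455],
   
[... 193 characters left out ...]
c': array([ 2.18168424, -2.11527773,  0.19712228]), 'tvec': array([0.03219141, 0.52515861, 1.02910603])}
wrist {'mtx': array([[328.24785244,   0.        , 317.50416452],
       [  0.        , 328.24785244, 202.04888714],
       [  0.        ,   0.        ,   1.        ]]), 'distortion': array([0.004744, 0.      , 0.      , 0.      , 0.      ]), 'hand_eye': array([[ 9.99999433e-01, -1.01550911e-03, -3.20548337e-04,
         2.92991641e-04],
       [ 1.06403251e-03,  9.64984454e-01,  2.62304922e-01,
        -7.24890566e-02],
       [ 4.29511241e-05, -2.62305115e-01,  9.64984987e-01,
         2.12665748e-02],
       [ 0.00000000e+00,  0.00000000e+00,  0.00000000e+00,
         1.00000000e+00]])}
```

View pics/scene0.png

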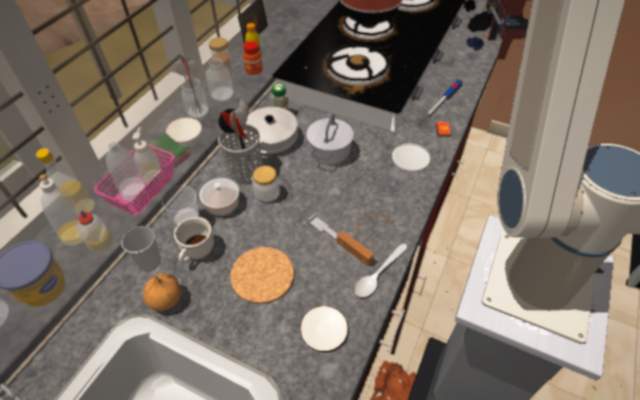

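View pics/top0.png

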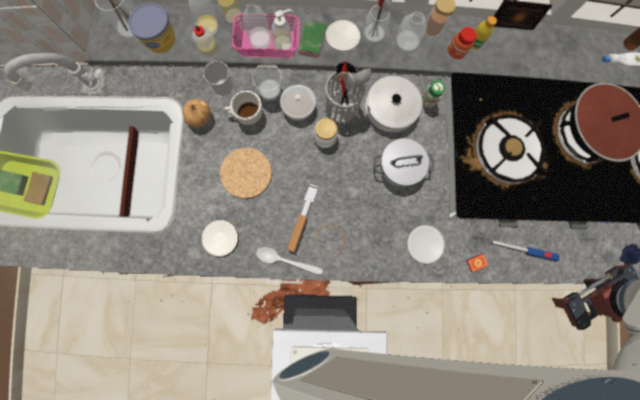

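View pics/wrist0.png

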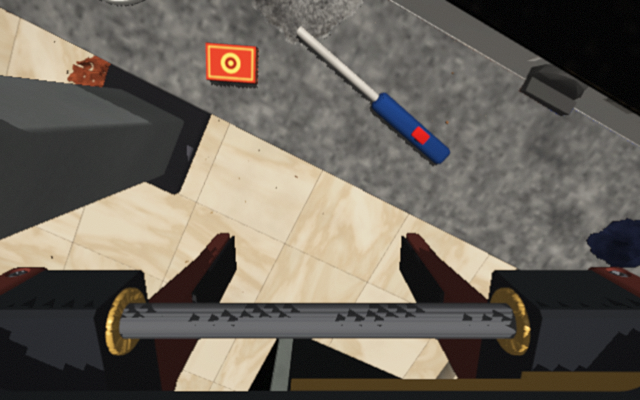

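```bash
cat > h.py <<'E'
import numpy as np, cv2
from bench import get_calibration,get_state,grab_frame
from scipy.spatial.transform import Rotation as Ro
def cam(n,st=None):
    c=get_calibration(n);K=c["mtx"];d=c["distortion"]
    if n=="wrist":
        H=np.array(c["hand_eye"]);R=Ro.from_quat(st["tcp_rot"]).as_matrix()
        return K,d,R@H[:3,:3],np.array(st["position"])+R@H[:3,3]
    R=cv2.Rodrigues(c["rvec"])[0];return K,d,R.T,-R.T@c["tvec"]
def ray(C,uv):
    K,d,R,o=C
    p=cv2.undistortPoints(np.array([[uv]],float),K,d)[0,0]
    v=R@np.array([p[0],p[1],1]);return o,v/np.linalg.norm(v)
def onz(C,uv,z):
    o,v=ray(C,uv);return o+v*(z-o[2])/v[2]
def proj(C,X):
    K,d,R,o=C
    return cv2.projectPoints(np.array([X],float),cv2.Rodrigues(R.T)[0],-R.T@o,K,d)[0].reshape(-1,2)[0]
def tri(rs):
    A=0;b=0
    for o,v in rs:
        P=np.eye(3)-np.outer(v,v);A=A+P;b=b+P@o
    X=np.linalg.solve(A,b);return X,[np.linalg.norm((np.eye(3)-np.outer(v,v))@(X-o)) for o,v in rs]
E
python3 - <<'E'
from h import *
t=cv2.imread('pics/top0.png');s=cv2.imread('pics/scene0.png')
def z(im,x0,y0,x1,y1,k,n): cv2.imwrite(n,cv2.resize(im[y0:y1,x0:x1],None,fx=k,fy=k,interpolation=cv2.INTER_CUBIC))
z(t,270,110,450,260,4,'pics/tz.png'); z(s,270,100,430,300,3,'pics/sz.png')
T=cam("top");S=cam("scene")
for n,im,C in(("top",t,T),("scene",s,S)):
    h=cv2.cvtColor(im,cv2.COLOR_BGR2HSV)
    m=cv2.inRange(h,(5,90,60),(22,255,255));
    N,l,st,ce=cv2.connectedComponentsWithStats(m)
    for i in range(1,N):
        if st[i,4]>80:
            pts=np.argwhere(l==i)[:,::-1].astype(np.float32)
            print(n,st[i],ce[i].round(1),cv2.minAreaRect(pts),onz(C,ce[i],0.01).round(4),onz(C,ce[i],.036).round(4))
E
```

```text
top [431   0  25  24 402] [442.4  10.4] ((443.137939453125, 10.65517807006836), (19.312314987182617, 26.368738174438477), 21.801410675048828) [ 1.1542 -0.344   0.01  ] [ 1.1351 -0.3341  0.036 ]
top [485  16  13  12 117] [491.   21.4] ((490.96148681640625, 21.307714462280273), (10.261953353881836, 12.75810432434082), 33.6900634765625) [ 1.1272 -0.5074  0.01  ] [ 1.1087 -0.4935  0.036 ]
top [141  24  34  29 392] [163.6  40.4] ((160.7153778076172, 41.376922607421875), (21.954145431518555, 33.861480712890625), 60.2551155090332) [1.0071 0.5446 0.01  ] [0.9915 0.5332 0.036 ]
top [448  29  30  30 384] [459.6  46.8] ((462.7500305175781, 42.25), (21.21320343017578, 36.06244659423828), 45.0) [ 1.0249 -0.3939  0.01  ] [ 1.0089 -0.3828  0.036 ]
top [624  36  13  14 105] [629.5  43.8] ((629.3359985351562, 43.80327606201172), (12.419577598571777, 9.474730491638184), 50.194427490234375) [ 1.0986 -1.0227  0.01  ] [ 1.0808 -0.9966  0.036 ]
top [ 577   85   63   74 3444] [609.5 121.1] ((608.0, 121.5), (73.0, 62.0), 90.0) [ 0.8047 -0.8945  0.01  ] [ 0.7939 -0.8714  0.036 ]
top [183  99  28  29 609] [19
[... 8194 characters left out ...]
 [0.4146 0.1122 0.036 ]
scene [ 230  247   65   56 2846] [261.7 274.7] ((262.0, 274.5), (55.0, 64.0), 90.0) [0.589 0.262 0.01 ] [0.5789 0.2744 0.036 ]
scene [ 10 262  55  45 980] [ 41.2 289.5] ((41.09646224975586, 289.0395812988281), (31.524019241333008, 54.87300491333008), 56.003543853759766) [1.0286 0.515  0.01  ] [1.0068 0.5205 0.036 ]
scene [ 143  273   38   39 1141] [161.4 291.9] ((161.5, 292.0000305175781), (36.06244659423828, 38.890869140625), 45.0) [0.7748 0.401  0.01  ] [0.7598 0.4096 0.036 ]
scene [ 370  360   47   40 1311] [392.5 382.3] ((392.6499938964844, 384.04998779296875), (38.57978057861328, 42.69074630737305), 18.43494987487793) [0.2258 0.3626 0.01  ] [0.2255 0.3722 0.036 ]
```

View pics/tz.png

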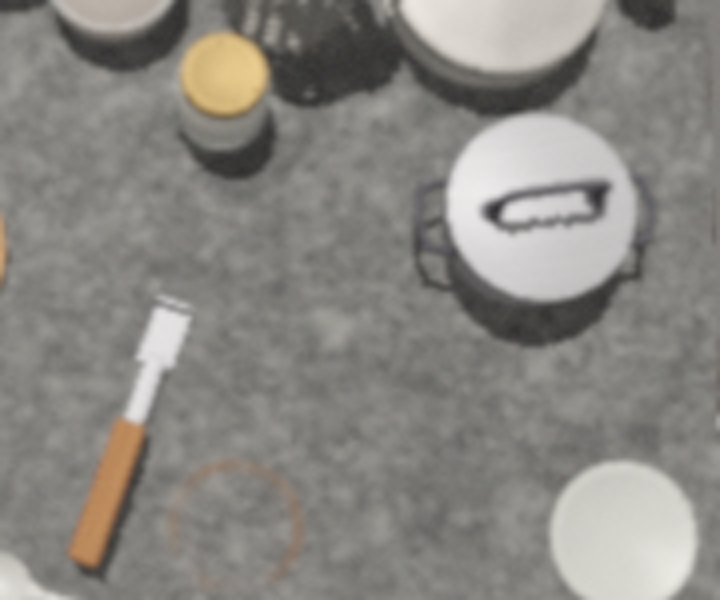

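View pics/sz.png

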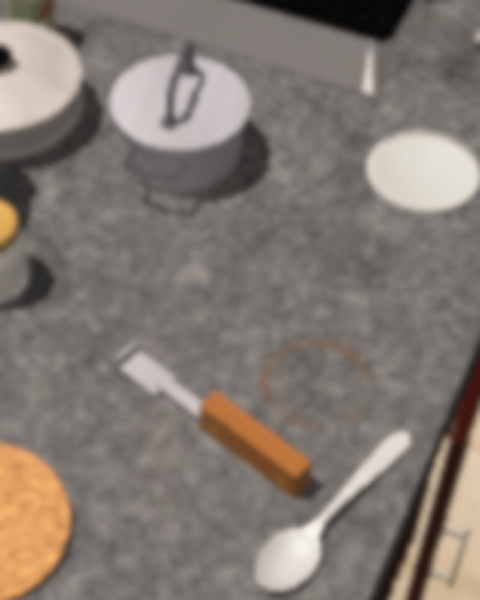

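```bash
cat >> h.py <<'E'
def plan(target_xyz,yaw=None,st=None,cmd=None):
    """yaw = world angle of the lifter x axis; tool x across it."""
    st=st or get_state();p=np.array(st["position"]);R=Ro.from_quat(st["tcp_rot"]).as_matrix()
    cur=np.degrees(np.arctan2(R[1,0],R[0,0]))
    d=R.T@(np.array(target_xyz)-p)*1000
    print("pos",p.round(4),"toolx yaw",round(cur,2),"tool y",R[:,1].round(3),"z",R[:,2].round(3),"q",np.round(st["joints"],2),"W",round(st["gripper_width"]*1000,1),"F",st["force"].round(1),"t",round(st["time"],2))
    print("shift now-axes mm",d.round(1))
    if yaw is not None:
        for k in(-90,90):
            dy=(yaw+k-cur+180)%360-180
            print("tool roll to",yaw+k,":",round(-dy,2))
E
python3 - <<'E'
from h import *
T=cam("top");S=cam("scene")
tz=lambda u,v:ray(T,(270+u/4,110+v/4)); sz=lambda u,v:ray(S,(270+u/3,100+v/3))
print("cams",T[3],S[3])
for n,a,b in[("lip",tz(174,303),sz(127,352)),("hfront top",tz(130,421),sz(214,402)),("hback top",tz(84,565),sz(303,466)),("loopL",tz(490,208),sz(170,125)),("loopR",tz(606,187),sz(187,48))]:
    X,e=tri([a,b]);print(n,X.round(4),np.round(e,4))
plan((0.4,0.1,0.4))
E
```

```text
cams [0.35323141 0.07061091 1.09823893] [0.21266236 0.72211477 0.98016045]
lip [0.5562 0.0586 0.0129] [0.0004 0.0004]
hfront top [0.4652 0.0865 0.03  ] [0.0032 0.0032]
hback top [0.3696 0.1158 0.036 ] [0.0024 0.0024]
loopL [ 0.6188 -0.1587  0.0709] [0.0016 0.0016]
loopR [ 0.6318 -0.231   0.1024] [0.0017 0.0017]
pos [ 0.2829 -0.5571  0.4041] toolx yaw -63.08 tool y [-0.892 -0.453 -0.   ] z [-0.     0.001 -1.   ] q [-1.12  0.42  1.63  0.    1.09 -0.02] W 87.9 F [ 0.5 -1.1  0. ] t 0.15
shift now-axes mm [-532.9 -401.9    4.7]
```

```bash
cat >> h.py <<'E'
def rows(target,tyaw,n,st=None):
    st=st or get_state();p=np.array(st["position"]);R=Ro.from_quat(st["tcp_rot"]).as_matrix()
    cur=np.degrees(np.arctan2(R[1,0],R[0,0]));d=(np.array(target)-p)*1000/n
    dy=((tyaw-cur+180)%360-180)/n
    for i in range(n):
        a=np.radians(cur+i*dy);x=np.array([np.cos(a),np.sin(a),0]);y=np.array([np.sin(a),-np.cos(a),0])
        print(i,np.round([d@x,d@y,-d[2]],1),round(-dy,2))
E
python3 -c "
from h import *
rows((0.40,0.107,0.36),-107,15)"
```

```text
0 [-35.9 -27.    2.9] 2.93
1 [-37.3 -25.1   2.9] 2.93
2 [-38.5 -23.2   2.9] 2.93
3 [-39.6 -21.2   2.9] 2.93
4 [-40.7 -19.1   2.9] 2.93
5 [-41.6 -17.    2.9] 2.93
6 [-42.4 -14.9   2.9] 2.93
7 [-43.1 -12.7   2.9] 2.93
8 [-43.7 -10.5   2.9] 2.93
9 [-44.2  -8.2   2.9] 2.93
10 [-44.6  -6.    2.9] 2.93
11 [-44.8  -3.7   2.9] 2.93
12 [-44.9  -1.4   2.9] 2.93
13 [-44.9   0.9   2.9] 2.93
14 [-44.8   3.2   2.9] 2.93
```

>>> play_rows --motion '[[[-36,-27,3],3,87],[[-37,-25,3],3,87],[[-38.5,-23,3],3,87],[[-39.5,-21,3],3,87],[[-40.5,-19,3],3,87]]'

```text
time: 0.65
position: [0.3219, -0.335, 0.3894]
tcp_rot: [0.776, -0.631, -0.0, -0.0]
force: [-0.2, 0.9, -0.2]
gripper_width: 0.0873
```

>>> play_rows --motion '[[[-41.5,-17,3],3,87],[[-42.5,-15,3],3,87],[[-43,-12.5,3],3,87],[[-43.5,-10.5,3],3,87],[[-44,-8,3],3,87]]'

```text
time: 1.15
position: [0.3626, -0.1146, 0.3747]
tcp_rot: [-0.687, 0.727, -0.0, 0.0]
force: [1.4, -0.2, -0.4]
gripper_width: 0.0871
```

>>> play_rows --motion '[[[-44.5,-6,3],3,87],[[-45,-3.5,3],3,87],[[-45,-1.5,3],3,87],[[-45,1,3],3,87],[[-45,3,3],2,87]]'

```text
time: 1.65
position: [0.4051, 0.1068, 0.3597]
tcp_rot: [-0.594, 0.805, -0.0, 0.0]
force: [1.3, 0.3, 0.2]
gripper_width: 0.0871
```

>>> play_rows --motion '[[[0,0,0],0,87],[[0,0,0],0,87]]'

```text
time: 1.85
position: [0.4049, 0.1057, 0.3594]
tcp_rot: [-0.596, 0.803, 0.0, -0.0]
force: [0.2, -0.5, -0.7]
gripper_width: 0.0865
```

```bash
python3 - <<'E'
from h import *
st=get_state();np.save('st1.npy',st,allow_pickle=True)
f=grab_frame("wrist");cv2.imwrite("pics/w1.png",f[:,:,::-1]);plan((0.44,0.094,0.25),-17,st)
C=cam("wrist",st)
for X in[(.3696,.1158,.036),(.4652,.0865,.036),(.5562,.0586,.0129),(.625,-.195,.115)]:print(proj(C,X).round())
E
```

```text
pos [0.4049 0.1057 0.3594] toolx yaw -106.89 tool y [-0.957  0.291  0.001] z [-0.001 -0.    -1.   ] q [ 0.23  0.19  2.1  -0.    0.85  2.09] W 86.5 F [ 0.2 -0.5 -0.7] t 1.85
shift now-axes mm [  0.9 -37.  109.4]
tool roll to -107 : 0.11
tool roll to 73 : -179.89
[319. 229.]
[319. 123.]
[319.  12.]
[ 801. -396.]
```

View pics/w1.png

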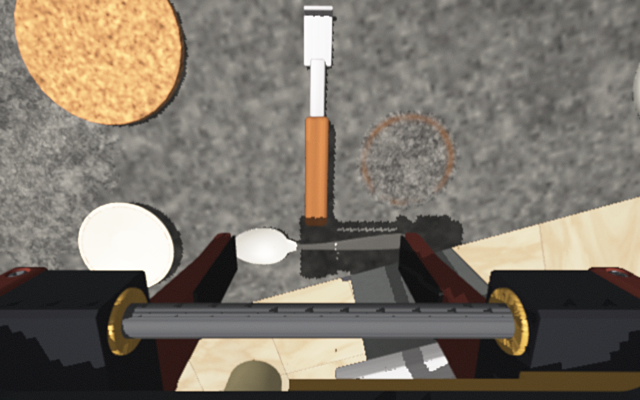

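```bash
python3 - <<'E'
from h import *
st=np.load('st1.npy',allow_pickle=True).item();C=cam("wrist",st)
im=cv2.imread('pics/w1.png');h=cv2.cvtColor(im,cv2.COLOR_BGR2HSV)
m=cv2.inRange(h,(5,120,90),(22,255,255));m[:,:280]=0;m[:,360:]=0;m[240:]=0
print(np.argwhere(m.any(1)).min(),np.argwhere(m.any(1)).max())
for v in range(116,226,10):
    c=np.flatnonzero(m[v]);print(v,c.min() if len(c) else 0,c.max() if len(c) else 0)
w=((h[...,2]>190)&(h[...,1]<40));w[:,:290]=0;w[:,350:]=0;w[115:]=0
for v in(15,25,45,60,75,105):
    c=np.flatnonzero(w[v]);print(v,c.min(),c.max())
print("front top",onz(C,(317,116.5),.036),"back",onz(C,(316.5,224),.036))
print("blade c",onz(C,(317.8,30),.007),"lip far",onz(C,(318,7),.017))
tr=cv2.inRange(h,(5,60,120),(25,255,255));tr[:,200:]=0
E
```

```text
117 219
116 0 0
126 305 328
136 305 328
146 305 327
156 305 327
166 305 327
176 305 327
186 305 327
196 305 327
206 305 326
216 305 326Traceback (most recent call last):
  File "<stdin>", line 10, in <module>
    return umr_minimum(a, axis, None, out, keepdims, initial, where)
ValueError: zero-size array to reduction operation minimum which has no identity
```

```bash
python3 - <<'E'
from h import *
st=np.load('st1.npy',allow_pickle=True).item();C=cam("wrist",st)
a=onz(C,(315.6,216),.036);b=onz(C,(316.6,117),.036);c=onz(C,(317.8,8),.017)
print(a,b,c)
d=b-a;print(np.degrees(np.arctan2(d[1],d[0])));d=c-a;print(np.degrees(np.arctan2(d[1],d[0])))
u=d/np.linalg.norm(d)
u[2]=0;g1=b-31e-3*u;g2=c-125e-3*u;print(g1,g2)
plan((*((g1+g2)/2)[:2],.188),-17,st)
E
```

```text
[0.38270512 0.11475028 0.036     ] [0.47087703 0.08679816 0.036     ] [0.55823868 0.05908144 0.017     ]
-17.589576296472355
-17.595941657005184
[0.44148349 0.09612005 0.036     ] [0.43971636 0.0966697  0.017     ]
pos [0.4049 0.1057 0.3594] toolx yaw -106.89 tool y [-0.957  0.291  0.001] z [-0.001 -0.    -1.   ] q [ 0.23  0.19  2.1  -0.    0.85  2.09] W 86.5 F [ 0.2 -0.5 -0.7] t 1.85
shift now-axes mm [ -1.6 -36.9 171.4]
tool roll to -107 : 0.11
tool roll to 73 : -179.89
```

>>> play_rows --motion '[[[-1.6,-12,20],0.7,70],[[0,-13,40],0,60],[[0,-12,40],0,55],[[0,0,40],0,50],[[0,0,20],0,50]]'

```text
time: 2.4
position: [0.4401, 0.0931, 0.1972]
tcp_rot: [-0.588, 0.809, 0.001, -0.002]
force: [-0.0, -0.3, -0.7]
gripper_width: 0.0512
```

>>> play_rows --motion '[[[0,0,11],0,45],[[0,0,0],0,45]]'

```text
time: 2.6
position: [0.4405, 0.094, 0.1878]
tcp_rot: [-0.589, 0.808, 0.001, -0.001]
force: [-0.5, 0.2, 0.2]
gripper_width: 0.0449
```

```bash
python3 - <<'E'
from h import *
st=get_state()
f=grab_frame("wrist");cv2.imwrite("pics/w2.png",f[:,:,::-1]);plan((0.4406,0.0964,0.188),-17.6,st)
C=cam("wrist",st);print(proj(C,(.5582,.059,.017)))
E
```

```text
pos [0.4405 0.094  0.1878] toolx yaw -107.89 tool y [-0.952  0.307  0.002] z [-0.002 -0.001 -1.   ] q [ 0.18  0.58  2.11 -0.    0.46  2.07] W 44.9 F [-0.5  0.2  0.2] t 2.6
shift now-axes mm [-2.3  0.7 -0.2]
tool roll to -107.6 : -0.29
tool roll to 72.4 : 179.71
[310.14237271 -19.21675194]
```

View pics/w2.png

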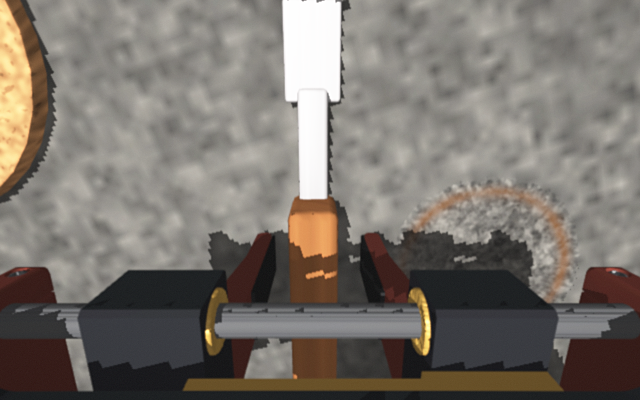

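>>> play_rows --motion '[[[-2.3,0,0],-0.3,35],[[0,0,0],0,15],[[0,0,0],0,10],[[0,0,0],0,10],[[0,0,0],0,10]]' --newtons 60

```text
time: 3.15
position: [0.4419, 0.0975, 0.1896]
tcp_rot: [-0.592, 0.806, -0.0, 0.001]
force: [-0.4, -1.2, 8.8]
gripper_width: 0.0215
```

>>> play_rows --motion '[[[0,0,0],0,10],[[0,0,0],0,10],[[0,0,-5],0,10],[[0,0,-15],0,10],[[0,0,-20],0,10]]'

```text
time: 3.65
position: [0.4412, 0.0974, 0.2288]
tcp_rot: [-0.591, 0.806, 0.0, -0.001]
force: [0.6, -0.0, -1.6]
gripper_width: 0.0213
```

>>> play_rows --motion '[[[0,0,-30],0,10],[[0,0,-30],0,10],[[0,0,-30],0,10],[[0,0,-20],0,10],[[0,0,0],0,10]]'

```text
time: 4.15
position: [0.4423, 0.0976, 0.3413]
tcp_rot: [-0.591, 0.806, -0.001, 0.003]
force: [0.1, -0.7, -1.4]
gripper_width: 0.022
```

```bash
python3 - <<'E'
from h import *
st=get_state()
f=grab_frame("wrist");cv2.imwrite("pics/w3.png",f[:,:,::-1]);plan((0.5,-.1,0.30),-17.6,st)
C=cam("wrist",st);print(st['tau'].round(2),st['torque'].round(2))
E
```

```text
pos [0.4423 0.0976 0.3413] toolx yaw -107.47 tool y [-0.954  0.3   -0.005] z [ 0.006  0.001 -1.   ] q [0.19 0.27 2.05 0.   0.82 2.07] W 22.0 F [ 0.1 -0.7 -1.4] t 4.15
shift now-axes mm [ 171.3 -114.2   41.4]
tool roll to -107.6 : 0.13
tool roll to 72.4 : -179.87
[ 3.000e-02 -4.064e+01 -2.142e+01 -2.000e-02  5.500e-01  0.000e+00] [0.04 0.02 0.02]
```

View pics/w3.png

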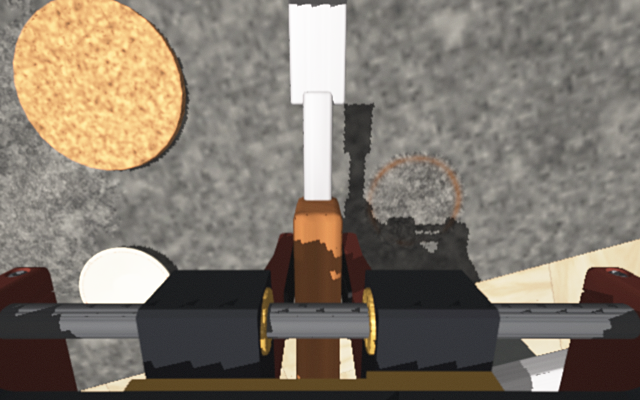

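```bash
python3 -c "
from h import *
rows((0.50,-0.116,0.43),-80,6)"
```

```text
0 [ 31. -20. -15.] -4.58
1 [ 32.5 -17.4 -15. ] -4.58
2 [ 33.8 -14.8 -15. ] -4.58
3 [ 34.9 -12.  -15. ] -4.58
4 [ 35.7  -9.2 -15. ] -4.58
5 [ 36.3  -6.3 -15. ] -4.58
```

>>> play_rows --motion '[[[31,-20,-15],-4.6,10],[[32.5,-17.5,-15],-4.6,10],[[34,-15,-15],-4.6,10],[[35,-12,-15],-4.6,10],[[35.5,-9,-15],-4.6,10]]'

```text
time: 4.7
position: [0.4902, -0.082, 0.4125]
tcp_rot: [0.741, -0.671, -0.001, 0.001]
force: [1.0, 0.4, -2.0]
gripper_width: 0.0218
```

>>> play_rows --motion '[[[36,-6,-13],-4.5,10],[[0,0,0],0,10],[[0,0,0],0,10]]'

```text
time: 5.0
position: [0.4995, -0.1163, 0.425]
tcp_rot: [0.765, -0.644, -0.001, 0.0]
force: [0.5, 0.8, -1.6]
gripper_width: 0.0217
```

```bash
python3 - <<'E'
from h import *
st=get_state();np.save('st2.npy',st,allow_pickle=True)
f=grab_frame("wrist");cv2.imwrite("pics/w4.png",f[:,:,::-1]);plan((0.5,-.1,0.30),10,st)
f=grab_frame("top");cv2.imwrite("pics/t4.png",f[:,:,::-1])
C=cam("wrist",st);print(proj(C,(.625,-.195,.115)))
E
```

```text
pos [ 0.4995 -0.1163  0.425 ] toolx yaw -80.14 tool y [-0.985 -0.171  0.002] z [-0.003  0.001 -1.   ] q [-0.25  0.23  1.86  0.    1.06  1.15] W 21.7 F [ 0.5  0.8 -1.6] t 5.0
shift now-axes mm [-15.8  -3.6 125. ]
tool roll to -80 : -0.14
tool roll to 100 : 179.86
[439.41872365  63.7998066 ]
```

View pics/w4.png

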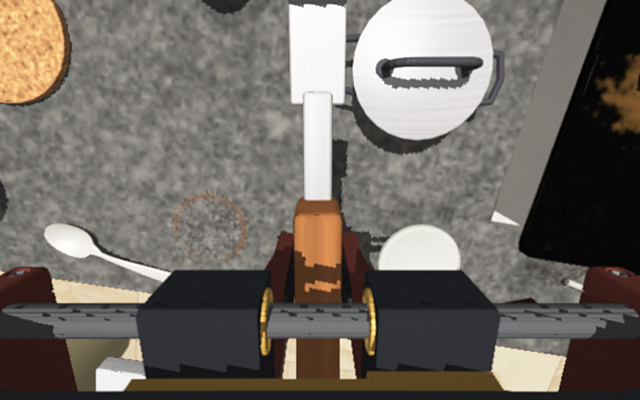

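```bash
python3 - <<'E'
import cv2
i=cv2.imread('pics/w4.png');cv2.imwrite('pics/w4z.png',cv2.resize(i[0:150,340:520],None,fx=4,fy=4,interpolation=cv2.INTER_CUBIC))
E
```

```text
(no output)
```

View pics/w4z.png

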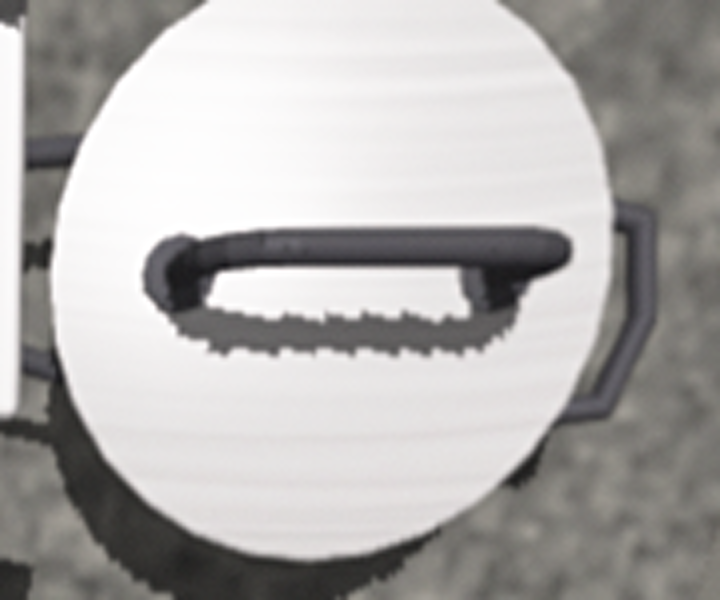

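```bash
python3 - <<'E'
from h import *
st=np.load('st2.npy',allow_pickle=True).item();C=cam("wrist",st)
g=lambda u,v,z:onz(C,(340+u/4-.375,v/4-.375),z)
P=np.array([g(u,v,.066)[:2] for u,v in[(53,240),(613,255),(75,160),(110,105),(110,445),(180,520),(310,559),(430,532),(530,450),(595,345),(560,65),(497,4),(190,15)]])
A=np.c_[2*P,np.ones(len(P))];s=np.linalg.lstsq(A,(P**2).sum(1),rcond=None)[0]
r=np.sqrt(s[2]+s[0]**2+s[1]**2);print("lid c",s[:2],"r",r,(np.hypot(*(P-s[:2]).T)-r).round(4))
a=g(275,246,.115);b=g(540,247,.115);c=g(400,247,.115)
print(a,b,"xyaw",np.degrees(np.arctan2(*(a-b)[[1,0]]))-90)
print("right end",g(572,250,.105))
t=np.array((a-b)[:2]);t/=np.linalg.norm(t);n=np.array([t[1],-t[0]])
print("lid centre rel bar: along x",(s[:2]-c[:2])@n, "right end rel lid centre",(g(572,250,.105)[:2]-s[:2])@t)
L=s[:2]-n*((s[:2]-c[:2])@n);print("loop centre",L)
T=cam("top")
print(proj(T,(*L,.119)),[proj(T,(*(L+k*t*.021),.115)) for k in(1,-1)])
E
```

```text
lid c [ 0.62745436 -0.19575652] r 0.06644617225389536 [ 0.001   0.0001  0.0008 -0.0005 -0.0018 -0.0003  0.0004  0.0007 -0.0004
  0.0004 -0.0004 -0.0005  0.0002]
[ 0.622699 -0.169586  0.115   ] [ 0.63158674 -0.22268413  0.115     ] xyaw 9.502267865029992
right end [ 0.634253   -0.23359094  0.105     ]
lid centre rel bar: along x 0.0004641741389240585 right end rel lid centre -0.03843766723327528
loop centre [ 0.62699656 -0.19583315]
[410.29086898 155.74530288] [array([402.29334372, 157.0878633 ]), array([417.46587394, 155.18568572])]
```

```bash
python3 -c "
from h import *
rows((0.459,-0.224,0.273),-80.5,5)"
```

```text
0 [20.1 11.7 30.4] 0.1
1 [20.1 11.7 30.4] 0.1
2 [20.1 11.6 30.4] 0.1
3 [20.1 11.6 30.4] 0.1
4 [20.1 11.6 30.4] 0.1
```

>>> play_rows --motion '[[[15,25,10],0.1,10],[[22,25,30],0.1,10],[[25,8,35],0.1,10],[[23,0,40],0.1,10],[[15.5,0,25],0,10]]'

```text
time: 5.6
position: [0.4589, -0.2244, 0.2837]
tcp_rot: [0.764, -0.645, -0.002, 0.0]
force: [0.6, 0.4, -0.9]
gripper_width: 0.0221
```

>>> play_rows --motion '[[[0,0,7],0,10],[[0,0,5],0,10],[[0,0,0],0,10],[[0,0,0],0,10]]'

```text
time: 6.0
position: [0.4603, -0.2241, 0.2757]
tcp_rot: [0.764, -0.645, 0.001, -0.0]
force: [-0.2, -0.3, -1.3]
gripper_width: 0.0217
```

```bash
python3 - <<'E'
from h import *
st=get_state();np.save('st3.npy',st,allow_pickle=True)
f=grab_frame("wrist");cv2.imwrite("pics/w5.png",f[:,:,::-1]);plan((0.459,-.224,0.273),9.5,st)
f=grab_frame("scene");cv2.imwrite("pics/s5.png",cv2.resize(f[60:280,250:450,::-1],None,fx=3,fy=3,interpolation=cv2.INTER_CUBIC)[:600])
E
```

```text
pos [ 0.4603 -0.2241  0.2757] toolx yaw -80.31 tool y [-0.986 -0.168 -0.001] z [ 0.001 -0.001 -1.   ] q [-0.48  0.46  1.96  0.    0.72  0.93] W 21.7 F [-0.2 -0.3 -1.3] t 6.0
shift now-axes mm [-0.3  1.2  2.7]
tool roll to -80.5 : 0.19
tool roll to 99.5 : -179.81
```

View pics/w5.png

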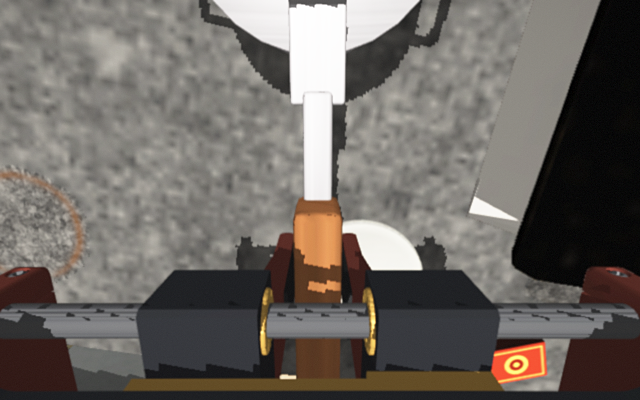

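View pics/s5.png

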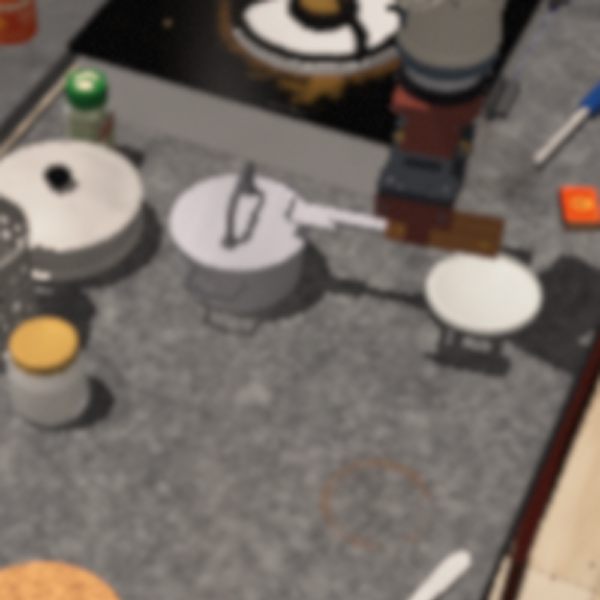

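```bash
python3 - <<'E'
from h import *
S=cam("scene")
for z in(.085,.09,.095,.1,.105,.11):
    q=proj(S,(.5806,-.2036,z));q2=proj(S,(.627,-.196,z));print(z,(q-[250,60])*3,(q2-[250,60])*3)
E
```

```text
0.085 [285.88545116 215.59800012] [237.47334528 206.27588107]
0.09 [286.09501964 211.57220785] [237.54096647 202.25050273]
0.095 [286.30585605 207.52272265] [237.60899986 198.20158619]
0.1 [286.51797221 203.44932952] [237.6774493  194.12891917]
0.105 [286.73138005 199.3518108 ] [237.7463187  190.03228678]
0.11 [286.94609166 195.22994612] [237.81561201 185.91147148]
```

>>> play_rows --motion '[[[-0.3,0,2.5],0.2,10],[[0,-10,0],0,10],[[0,-10,0],0,10],[[0,-10,0],0,10],[[0,-5,0],0,10]]'

```text
time: 6.6
position: [0.4959, -0.2188, 0.2723]
tcp_rot: [0.763, -0.646, 0.001, -0.0]
force: [-0.5, -0.3, -2.1]
gripper_width: 0.0217
```

>>> play_rows --motion '[[[0,-8,0],0,10],[[0,-8,0],0,10],[[0,-8,0],0,10],[[0,-8,0],0,10],[[0,0,0],0,10]]'

```text
time: 7.1
position: [0.5271, -0.2136, 0.2723]
tcp_rot: [0.763, -0.647, 0.001, -0.0]
force: [0.0, -0.2, -1.5]
gripper_width: 0.0215
```

```bash
python3 - <<'E'
from h import *
st=get_state();np.save('st3.npy',st,allow_pickle=True)
f=grab_frame("wrist");cv2.imwrite("pics/w6.png",f[:,:,::-1]);plan((0.627-.0986,-.196-.0165,0.273),9.5,st)
f=grab_frame("scene");cv2.imwrite("pics/s6.png",cv2.resize(f[60:280,250:450,::-1],None,fx=3,fy=3,interpolation=cv2.INTER_CUBIC)[:600])
E
```

```text
pos [ 0.5271 -0.2136  0.2723] toolx yaw -80.56 tool y [-0.986 -0.164 -0.001] z [ 0.001 -0.    -1.   ] q [-0.41  0.53  1.84  0.    0.78  1.  ] W 21.5 F [ 0.  -0.2 -1.5] t 7.1
shift now-axes mm [-0.8 -1.5 -0.7]
tool roll to -80.5 : -0.06
tool roll to 99.5 : 179.94
```

View pics/w6.png

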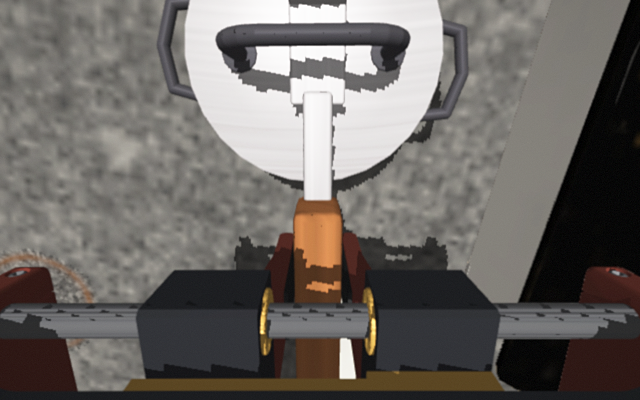

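View pics/s6.png

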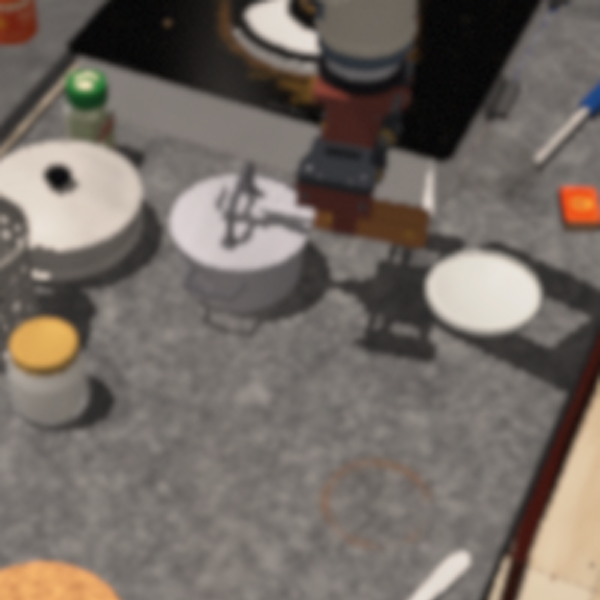

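>>> play_rows --motion '[[[-1,-1,-2],0,10],[[0,-0.5,-6],0,10],[[0,0,-5],0,10],[[0,0,-2],0,10],[[0,0,0],0,10]]'

```text
time: 7.7
position: [0.5274, -0.2125, 0.2878]
tcp_rot: [0.763, -0.647, 0.001, -0.0]
force: [-0.0, 1.2, -1.7]
gripper_width: 0.0216
```

>>> play_rows --motion '[[[0,0,-1],0,10],[[0,0,-1],0,10],[[0,0,-1],0,10],[[0,0,-1],0,10],[[0,0,-1],0,10]]'

```text
time: 8.2
position: [0.5272, -0.2124, 0.2922]
tcp_rot: [0.763, -0.647, -0.0, 0.0]
force: [-0.8, 0.2, -1.1]
gripper_width: 0.0219
```

>>> play_rows --motion '[[[0,0,-1],0,10],[[0,0,-1],0,10],[[0,0,-1],0,10],[[0,0,-1],0,10],[[0,0,-1],0,10]]'

```text
time: 8.7
position: [0.5271, -0.2124, 0.297]
tcp_rot: [0.763, -0.647, -0.0, 0.0]
force: [0.1, 0.2, -3.2]
gripper_width: 0.0217
```

```bash
python3 - <<'E'
from h import *
st=get_state();print(st['force'],st['torque'])
f=grab_frame("wrist");cv2.imwrite("pics/w7.png",f[:,:,::-1]);plan((0.627-.0986,-.196-.0165,0.273),9.5,st)
f=grab_frame("scene");cv2.imwrite("pics/s7.png",cv2.resize(f[60:280,250:450,::-1],None,fx=3,fy=3,interpolation=cv2.INTER_CUBIC)[:600])
E
```

```text
[ 0.05290697  0.15886019 -3.19964121] [0.03705748 0.17749902 0.05204179]
pos [ 0.5271 -0.2124  0.297 ] toolx yaw -80.58 tool y [-0.987 -0.164  0.001] z [-0.001  0.    -1.   ] q [-0.4   0.49  1.83 -0.    0.83  1.  ] W 21.7 F [ 0.1  0.2 -3.2] t 8.7
shift now-axes mm [ 0.3 -1.3 24. ]
tool roll to -80.5 : -0.08
tool roll to 99.5 : 179.92
```

View pics/w7.png

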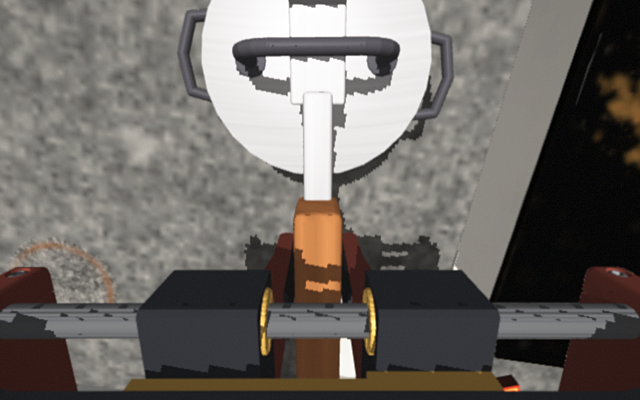

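View pics/s7.png

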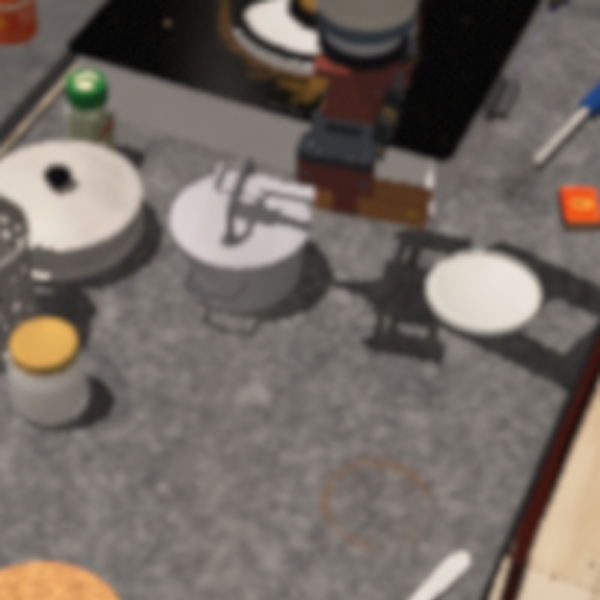

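>>> play_rows --motion '[[[0,0,-1],0,10],[[0,0,-2],0,10],[[0,0,-2],0,10],[[0,0,-2],0,10],[[0,0,-2],0,10]]'

```text
time: 9.3
position: [0.5273, -0.2124, 0.3064]
tcp_rot: [0.763, -0.647, 0.0, -0.0]
force: [0.6, 0.4, -2.7]
gripper_width: 0.0216
```

>>> play_rows --motion '[[[0,0,-3],0,10],[[0,0,-4],0,10],[[0,0,-4],0,10],[[0,0,-3],0,10],[[0,0,0],0,10]]'

```text
time: 9.8
position: [0.5274, -0.2125, 0.3208]
tcp_rot: [0.763, -0.647, 0.0, -0.0]
force: [-0.5, -0.1, -2.5]
gripper_width: 0.0216
```

```bash
python3 - <<'E'
from h import *
st=get_state();print(st['force'],st['torque'])
f=grab_frame("wrist");cv2.imwrite("pics/w8.png",f[:,:,::-1]);plan((0.627-.0986,-.196-.0165,0.273),9.5,st)
f=grab_frame("scene");cv2.imwrite("pics/s8.png",cv2.resize(f[60:280,250:450,::-1],None,fx=3,fy=3,interpolation=cv2.INTER_CUBIC)[:600])
E
```

```text
[-0.46912701 -0.07751021 -2.48312438] [-0.03660867  0.19989016 -0.03169225]
pos [ 0.5274 -0.2125  0.3208] toolx yaw -80.58 tool y [-0.987 -0.164 -0.001] z [ 0.001 -0.    -1.   ] q [-0.4   0.45  1.81  0.    0.87  1.  ] W 21.6 F [-0.5 -0.1 -2.5] t 9.8
shift now-axes mm [ 0.2 -0.9 47.8]
tool roll to -80.5 : -0.08
tool roll to 99.5 : 179.92
```

View pics/w8.png

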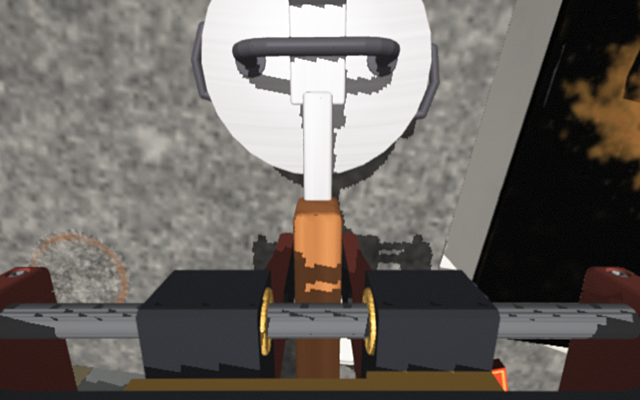

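View pics/s8.png

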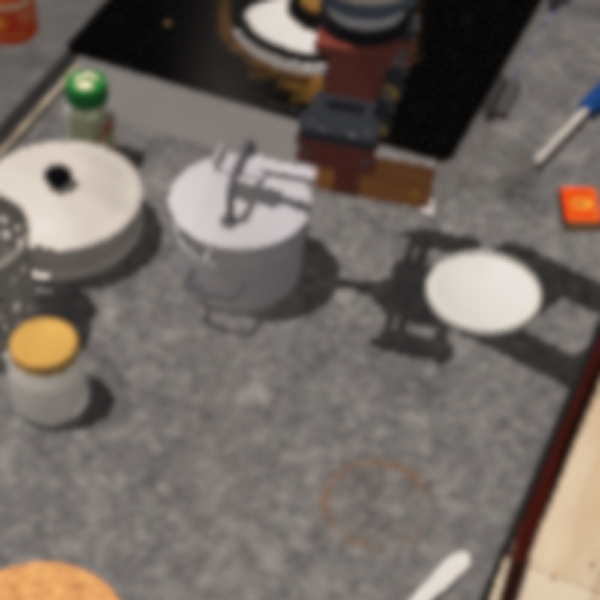

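>>> play_rows --motion '[[[0,0,-4],0,10],[[0,0,-8],0,10],[[0,0,-10],0,10],[[0,0,-10],0,10],[[0,0,-5],0,10]]'

```text
time: 10.4
position: [0.5276, -0.2126, 0.3589]
tcp_rot: [0.763, -0.647, 0.001, -0.0]
force: [-0.9, 0.1, -3.2]
gripper_width: 0.0215
```

```bash
python3 - <<'E'
from h import *
st=np.load('st1.npy',allow_pickle=True).item()
def fit(C,im,box,nm):
    h=cv2.cvtColor(im,cv2.COLOR_BGR2HSV);m=cv2.inRange(h,(5,70,110),(25,255,255))
    x0,y0,x1,y1=box;k=np.zeros_like(m);k[y0:y1,x0:x1]=m[y0:y1,x0:x1]
    k=cv2.morphologyEx(k,cv2.MORPH_CLOSE,np.ones((7,7)))
    c=max(cv2.findContours(k,0,1)[0],key=cv2.contourArea);c=cv2.convexHull(c)[:,0]
    c=[q for q in c if q[0]>2 and q[1]>2]
    P=np.array([onz(C,q,.010)[:2] for q in c]);A=np.c_[2*P,np.ones(len(P))];s=np.linalg.lstsq(A,(P**2).sum(1),rcond=None)[0]
    print(nm,s[:2],np.sqrt(s[2]+s[0]**2+s[1]**2),len(P))
fit(cam("wrist",st),cv2.imread('pics/w1.png'),(0,0,200,135),'w1')
fit(cam("top"),cv2.imread('pics/top0.png'),(210,140,280,205),'top')
fit(cam("scene"),cv2.imread('pics/scene0.png'),(225,240,300,308),'scene')
c=np.radians(25)
rows((0.589-.101*np.cos(c),.259-.101*np.sin(c),0.355),-65,25)
E
```

```text
w1 [0.59282525 0.2568517 ] 0.07461037597086537 35
top [0.58998965 0.25756948] 0.07497569585383833 29
scene [0.59104877 0.25865469] 0.07695812818562134 34
0 [-17.1  -1.6   0.2] -0.62
1 [-17.1  -1.8   0.2] -0.62
2 [-17.1  -2.    0.2] -0.62
3 [-17.1  -2.2   0.2] -0.62
4 [-17.   -2.4   0.2] -0.62
5 [-17.   -2.5   0.2] -0.62
6 [-17.   -2.7   0.2] -0.62
7 [-16.9  -2.9   0.2] -0.62
8 [-16.9  -3.1   0.2] -0.62
9 [-16.9  -3.3   0.2] -0.62
10 [-16.8  -3.5   0.2] -0.62
11 [-16.8  -3.7   0.2] -0.62
12 [-16.8  -3.8   0.2] -0.62
13 [-16.7  -4.    0.2] -0.62
14 [-16.7  -4.2   0.2] -0.62
15 [-16.6  -4.4   0.2] -0.62
16 [-16.6  -4.6   0.2] -0.62
17 [-16.5  -4.7   0.2] -0.62
18 [-16.5  -4.9   0.2] -0.62
19 [-16.4  -5.1   0.2] -0.62
20 [-16.4  -5.3   0.2] -0.62
21 [-16.3  -5.5   0.2] -0.62
22 [-16.2  -5.6   0.2] -0.62
23 [-16.2  -5.8   0.2] -0.62
24 [-16.1  -6.    0.2] -0.62
```

Trivet ≈ (0.591, 0.2577). Traverse, with gentle start and stop.

>>> play_rows --motion '[[[-3,0,0],0,10],[[-6,-0.5,0],-0.5,10],[[-10,-1,0],-0.5,10],[[-13,-1.5,0],-0.5,10],[[-16,-2,0],-0.5,10]]'

```text
time: 10.9
position: [0.5233, -0.1631, 0.3568]
tcp_rot: [0.774, -0.633, -0.0, 0.0]
force: [0.5, -0.4, -2.9]
gripper_width: 0.0213
```

>>> play_rows --motion '[[[-18,-2.5,0],-0.6,10],[[-18,-2.5,0],-0.6,10],[[-18,-3,0],-0.6,10],[[-18,-3,0],-0.6,10],[[-18,-3,0],-0.6,10]]'

```text
time: 11.4
position: [0.5172, -0.0715, 0.357]
tcp_rot: [0.791, -0.612, -0.0, 0.0]
force: [0.2, 0.3, -2.6]
gripper_width: 0.0213
```

>>> play_rows --motion '[[[-18,-3,0],-0.6,10],[[-18,-3.5,0],-0.6,10],[[-18,-3.5,0],-0.6,10],[[-18,-4,0],-0.6,10],[[-18,-4,0],-0.6,10]]'

```text
time: 11.9
position: [0.5101, 0.02, 0.3571]
tcp_rot: [0.806, -0.591, -0.0, 0.0]
force: [-0.7, -0.5, -4.3]
gripper_width: 0.0218
```

>>> play_rows --motion '[[[-18,-4,0],-0.6,10],[[-18,-4.5,0],-0.6,10],[[-18,-4.5,0],-0.6,10],[[-18,-5,0],-0.6,10],[[-18,-5,0],-0.6,10]]'

```text
time: 12.4
position: [0.5029, 0.1126, 0.3571]
tcp_rot: [0.822, -0.57, -0.0, 0.0]
force: [0.9, -0.2, -3.9]
gripper_width: 0.0216
```

```bash
python3 - <<'E'
from h import *
c=np.radians(25);t=(0.591-.101*np.cos(c),.2577-.101*np.sin(c),0.355)
plan(t,25);rows(t,-65,8)
E
```

```text
pos [0.5029 0.1126 0.3571] toolx yaw -69.49 tool y [-0.937 -0.35   0.   ] z [-0.  0. -1.] q [0.2  0.33 1.91 0.   0.91 1.41] W 21.6 F [ 0.9 -0.2 -3.9] t 12.4
shift now-axes mm [-97.2 -32.7   2.1]
tool roll to -65 : -4.49
tool roll to 115 : 175.51
0 [-12.1  -4.1   0.3] -0.56
1 [-12.1  -4.2   0.3] -0.56
2 [-12.1  -4.3   0.3] -0.56
3 [-12.   -4.4   0.3] -0.56
4 [-12.   -4.6   0.3] -0.56
5 [-11.9  -4.7   0.3] -0.56
6 [-11.9  -4.8   0.3] -0.56
7 [-11.8  -4.9   0.3] -0.56
```

>>> play_rows --motion '[[[-17,-5,0],-0.6,10],[[-16,-5.5,0],-0.6,10],[[-15,-5.5,0],-0.6,10],[[-13,-5,0],-0.6,10],[[-12,-5,0],-0.6,10]]'

```text
time: 12.9
position: [0.5008, 0.1896, 0.3571]
tcp_rot: [0.836, -0.548, -0.0, 0.0]
force: [0.1, -0.7, -3.0]
gripper_width: 0.0218
```

>>> play_rows --motion '[[[-10,-4,0],-0.6,10],[[-7,-3,0],-0.5,10],[[-4,-2,0],-0.4,10],[[-1.5,-0.8,0],0,10],[[0,0,0],0,10]]'

```text
time: 13.4
position: [0.501, 0.2127, 0.3571]
tcp_rot: [0.843, -0.538, -0.0, 0.0]
force: [0.3, -0.0, -2.7]
gripper_width: 0.0215
```

>>> play_rows --motion '[[[0,0,0],0,10],[[0,0,5],0,10],[[0,0,10],0,10],[[0,0,10],0,10],[[0,0,10],0,10]]'

```text
time: 13.9
position: [0.5008, 0.2126, 0.3209]
tcp_rot: [0.843, -0.538, -0.0, 0.0]
force: [0.0, -0.5, -3.5]
gripper_width: 0.0215
```

>>> play_rows --motion '[[[0,0,10],0,10],[[0,0,10],0,10],[[0,0,10],0,10],[[0,0,5],0,10],[[0,0,0],0,10]]'

```text
time: 14.4
position: [0.5008, 0.2127, 0.2862]
tcp_rot: [0.843, -0.538, -0.0, 0.001]
force: [-0.3, -0.5, -2.7]
gripper_width: 0.0218
```

```bash
python3 - <<'E'
from h import *
c=np.radians(25);t=(0.591-.101*np.cos(c),.2577-.101*np.sin(c),0.250)
st=get_state();np.save('st9.npy',st,allow_pickle=True)
plan(t,25,st)
f=grab_frame("wrist");cv2.imwrite("pics/w9.png",f[:,:,::-1])
f=grab_frame("scene");cv2.imwrite("pics/s9.png",cv2.resize(f[160:330,170:420,::-1],None,fx=3,fy=3,interpolation=cv2.INTER_CUBIC)[:600])
f=grab_frame("top");cv2.imwrite("pics/t9.png",f[:,:,::-1])
E
```

```text
pos [0.5008 0.2127 0.2862] toolx yaw -65.08 tool y [-0.907 -0.421  0.002] z [-0.002 -0.001 -1.   ] q [0.38 0.48 1.89 0.   0.78 1.52] W 21.8 F [-0.3 -0.5 -2.7] t 14.4
shift now-axes mm [-2.6  0.2 36.2]
tool roll to -65 : -0.08
tool roll to 115 : 179.92
```

View pics/w9.png

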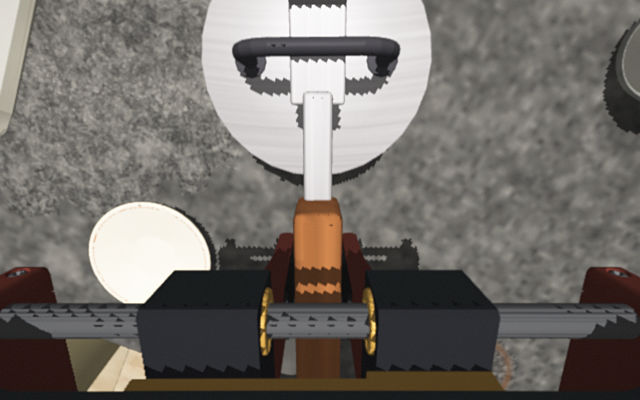

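View pics/s9.png

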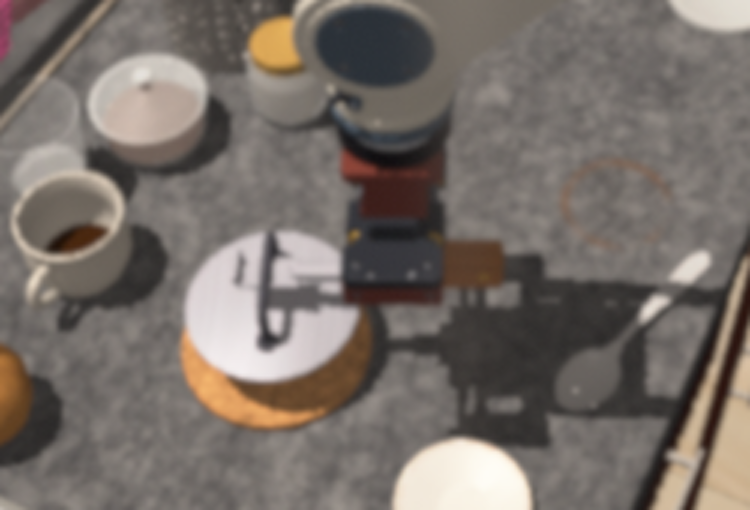

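>>> play_rows --motion '[[[-1,0,2],0,10],[[-1.6,0,5],0,10],[[0,0,7],0,10],[[0,0,7],0,10],[[0,0,4],0,10]]'

```text
time: 15.05
position: [0.4996, 0.2151, 0.2612]
tcp_rot: [0.843, -0.538, -0.0, 0.0]
force: [0.5, -0.3, -3.2]
gripper_width: 0.0216
```

```bash
python3 - <<'E'
from h import *
c=np.radians(25);t=(0.591-.101*np.cos(c),.2577-.101*np.sin(c),0.247)
st=get_state();plan(t,25,st)
f=grab_frame("scene");cv2.imwrite("pics/s10.png",cv2.resize(f[220:310,220:340,::-1],None,fx=5,fy=5,interpolation=cv2.INTER_CUBIC)[:600])
S=cam("scene")
for z,r in((.025,.067),(.010,.075)):
  print(z,[(k,((proj(S,(.591+r*np.cos(k),.2577+r*np.sin(k),z))-[220,220])*5).round()) for k in(0,1.57,2.36,3.14,3.93,4.71)])
E
```

```text
pos [0.4996 0.2151 0.2612] toolx yaw -65.08 tool y [-0.907 -0.421  0.001] z [-0.001 -0.    -1.   ] q [0.38 0.52 1.89 0.   0.73 1.52] W 21.6 F [ 0.5 -0.3 -3.2] t 15.05
shift now-axes mm [ 0.   0.2 14.2]
tool roll to -65 : -0.08
tool roll to 115 : 179.92
0.025 [(0, array([ 85., 196.])), (1.57, array([132., 364.])), (2.36, array([245., 369.])), (3.14, array([332., 303.])), (3.93, array([343., 208.])), (4.71, array([276., 141.]))]
0.01 [(0, array([ 75., 207.])), (1.57, array([126., 394.])), (2.36, array([252., 400.])), (3.14, array([349., 326.])), (3.93, array([360., 220.])), (4.71, array([287., 146.]))]
```

View pics/s10.png

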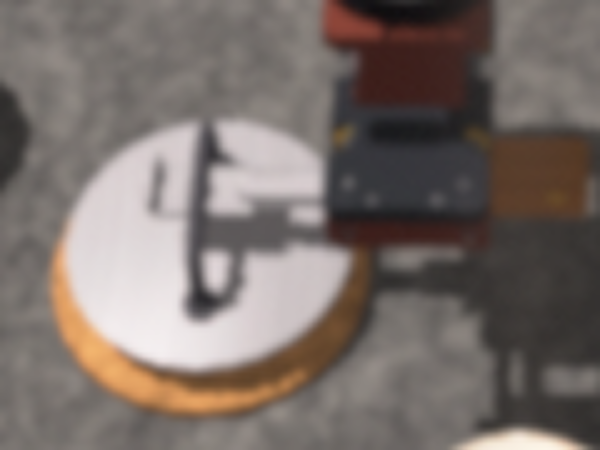

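>>> play_rows --motion '[[[0,0,3],0,10],[[0,0,3],0,10],[[0,0,2],0,10],[[0,0,1.5],0,10],[[0,0,1],0,10]]'

```text
time: 15.6
position: [0.4999, 0.2151, 0.2516]
tcp_rot: [0.843, -0.538, 0.0, -0.0]
force: [0.1, 0.5, -3.0]
gripper_width: 0.0218
```

>>> play_rows --motion '[[[0,0,1],0,10],[[0,0,1],0,10],[[0,0,1],0,10],[[0,0,1],0,10],[[0,0,0],0,10]]'

```text
time: 16.1
position: [0.4999, 0.2152, 0.2476]
tcp_rot: [0.843, -0.538, -0.0, 0.0]
force: [-0.1, 0.5, -2.7]
gripper_width: 0.0216
```

>>> play_rows --motion '[[[0,0,1],0,10],[[0,0,1],0,10],[[0,0,1],0,10],[[0,0,1],0,10],[[0,0,0],0,10]]'

```text
time: 16.6
position: [0.5001, 0.2152, 0.2437]
tcp_rot: [0.843, -0.538, 0.0, -0.0]
force: [-0.4, 0.9, -1.1]
gripper_width: 0.0218
```

```bash
python3 - <<'E'
from h import *
st=get_state();np.save('st11.npy',st,allow_pickle=True);plan((.5,.215,.247),25,st)
f=grab_frame("scene");cv2.imwrite("pics/s11f.png",f[:,:,::-1]);cv2.imwrite("pics/s11.png",cv2.resize(f[220:310,220:340,::-1],None,fx=5,fy=5,interpolation=cv2.INTER_CUBIC)[:600])
f=grab_frame("wrist");cv2.imwrite("pics/w11.png",f[:,:,::-1])
E
```

```text
pos [0.5001 0.2152 0.2437] toolx yaw -65.08 tool y [-0.907 -0.421 -0.001] z [ 0.  0. -1.] q [0.38 0.55 1.9  0.   0.7  1.52] W 21.8 F [-0.4  0.9 -1.1] t 16.6
shift now-axes mm [ 0.2  0.2 -3.3]
tool roll to -65 : -0.08
tool roll to 115 : 179.92
```

View pics/s11.png

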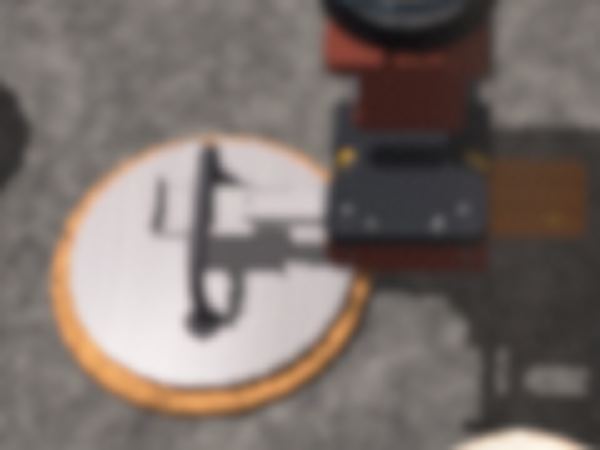

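View pics/w11.png

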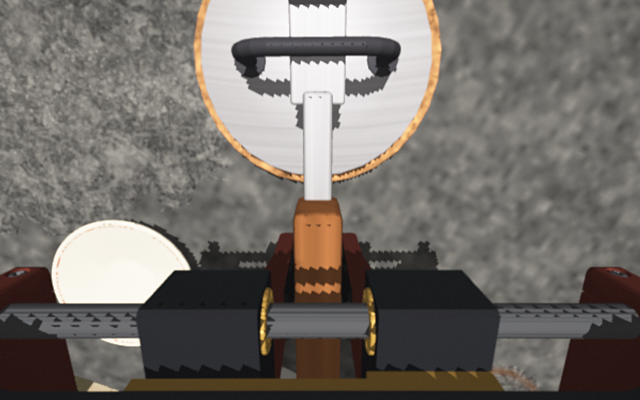

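>>> play_rows --motion '[[[0,0,2],0,10],[[0,0,3],0,10],[[0,0,4],0,10],[[0,0,4],0,10],[[0,0,0],0,10]]'

```text
time: 17.2
position: [0.4997, 0.2151, 0.2299]
tcp_rot: [0.843, -0.538, -0.0, 0.001]
force: [-0.2, 0.0, -0.4]
gripper_width: 0.0215
```

```bash
python3 - <<'E'
from h import *
st=get_state();plan((.5,.215,.231),25,st)
f=grab_frame("wrist");cv2.imwrite("pics/w12.png",f[:,:,::-1])
E
```

```text
pos [0.4997 0.2151 0.2299] toolx yaw -65.08 tool y [-0.907 -0.421  0.001] z [-0.001 -0.    -1.   ] q [ 0.38  0.57  1.9  -0.    0.67  1.52] W 21.5 F [-0.2  0.  -0.4] t 17.2
shift now-axes mm [ 0.2 -0.3 -1.1]
tool roll to -65 : -0.08
tool roll to 115 : 179.92
```

View pics/w12.png

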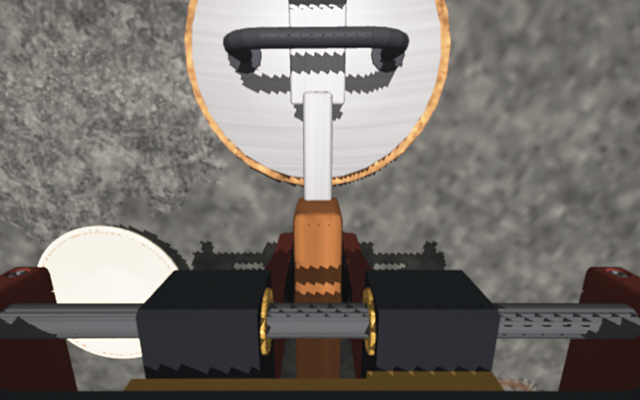

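>>> play_rows --motion '[[[0,4,0],0,10],[[0,8,0],0,10],[[0,8,0],0,10],[[0,8,0],0,10],[[0,8,0],0,10]]'

```text
time: 17.75
position: [0.4664, 0.1996, 0.2308]
tcp_rot: [0.843, -0.538, -0.0, 0.0]
force: [-0.0, -0.2, -1.2]
gripper_width: 0.0217
```

>>> play_rows --motion '[[[0,10,0],0,10],[[0,10,0],0,10],[[0,12,0],0,10],[[0,12,0],0,10],[[0,0,0],0,10]]'

```text
time: 18.25
position: [0.4255, 0.1807, 0.2305]
tcp_rot: [0.843, -0.538, -0.001, 0.001]
force: [0.1, 0.8, -1.7]
gripper_width: 0.0216
```

```bash
python3 - <<'E'
from h import *
st=get_state();np.save('st13.npy',st,allow_pickle=True);plan((.437,.099,.25),-17,st)
f=grab_frame("wrist");cv2.imwrite("pics/w13.png",f[:,:,::-1])
f=grab_frame("top");cv2.imwrite("pics/t13.png",f[:,:,::-1])
f=grab_frame("scene");cv2.imwrite("pics/s13.png",f[:,:,::-1])
rows((.437,.099,.27),-107,6)
E
```

```text
pos [0.4255 0.1807 0.2305] toolx yaw -65.09 tool y [-0.907 -0.421  0.002] z [-0.002 -0.001 -1.   ] q [0.38 0.49 2.08 0.   0.57 1.51] W 21.6 F [ 0.1  0.8 -1.7] t 18.25
shift now-axes mm [ 78.9  24.  -19.5]
tool roll to -107 : 41.91
tool roll to 73 : -138.09
0 [13.1  4.4 -6.5] 6.99
1 [13.6  2.8 -6.5] 6.99
2 [13.8  1.1 -6.5] 6.99
3 [13.8 -0.6 -6.5] 6.99
4 [13.7 -2.3 -6.5] 6.99
5 [13.3 -3.9 -6.5] 6.99
```

View pics/w13.png

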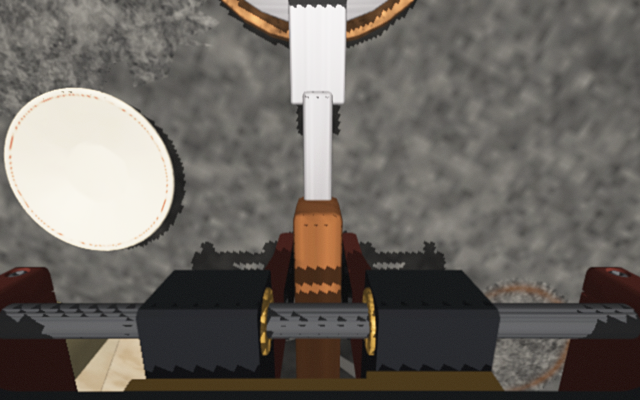

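View pics/s13.png

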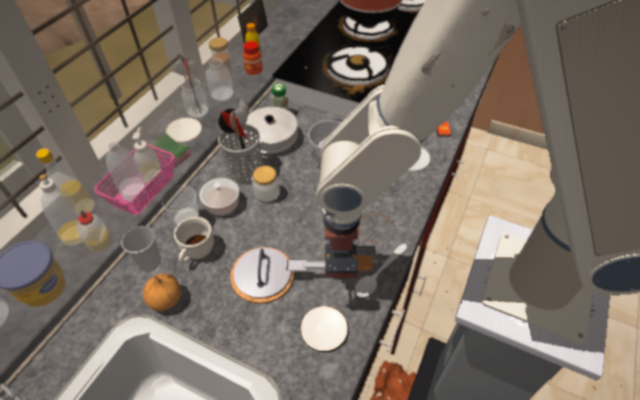

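>>> play_rows --motion '[[[0,10,-5],0,10],[[0,5,-15],0,10],[[0,0,-15],0,10],[[10,0,-5],5,10],[[13,0,0],7,10]]'

```text
time: 18.9
position: [0.4225, 0.1539, 0.2719]
tcp_rot: [0.781, -0.624, 0.001, -0.001]
force: [0.5, -0.3, -1.0]
gripper_width: 0.0217
```

```bash
python3 - <<'E'
from h import *
st=get_state();plan((.44,.096,.25),-17,st)
rows((.44,.097,.25),-107,5)
E
```

```text
pos [0.4225 0.1539 0.2719] toolx yaw -77.25 tool y [-0.975 -0.221 -0.002] z [ 0.002  0.001 -1.   ] q [0.32 0.4  2.09 0.   0.65 1.67] W 21.7 F [ 0.5 -0.3 -1. ] t 18.9
shift now-axes mm [60.4 -4.2 21.9]
tool roll to -107 : 29.75
tool roll to 73 : -150.25
0 [11.9 -0.9  4.4] 5.95
1 [11.7 -2.1  4.4] 5.95
2 [11.4 -3.3  4.4] 5.95
3 [11.  -4.5  4.4] 5.95
4 [10.5 -5.6  4.4] 5.95
```

>>> play_rows --motion '[[[12,-1,4],6,10],[[11.5,-2,5],6,10],[[11.5,-3,5],6,10],[[11,-4.5,5],6,10],[[10.5,-5.5,5],5.7,10]]'

```text
time: 19.4
position: [0.4393, 0.0965, 0.2468]
tcp_rot: [-0.595, 0.804, -0.0, 0.0]
force: [0.2, -0.5, -1.2]
gripper_width: 0.0212
```

>>> play_rows --motion '[[[0,0,5],0,10],[[0,0,15],0,10],[[0,0,15],0,10],[[0,0,10],0,10],[[0,0,0],0,10]]'

```text
time: 19.9
position: [0.4389, 0.0973, 0.2007]
tcp_rot: [-0.597, 0.802, 0.001, -0.001]
force: [0.4, 0.5, -0.9]
gripper_width: 0.0217
```

```bash
python3 - <<'E'
from h import *
st=get_state();plan((.44,.096,.190),-17,st)
f=grab_frame("wrist");cv2.imwrite("pics/w14.png",f[:,:,::-1])
E
```

```text
pos [0.4389 0.0973 0.2007] toolx yaw -106.68 tool y [-0.958  0.287  0.002] z [-0.002 -0.    -1.   ] q [0.19 0.55 2.11 0.   0.49 2.05] W 21.7 F [ 0.4  0.5 -0.9] t 19.9
shift now-axes mm [ 0.9 -1.4 10.7]
tool roll to -107 : 0.32
tool roll to 73 : -179.68
```

View pics/w14.png

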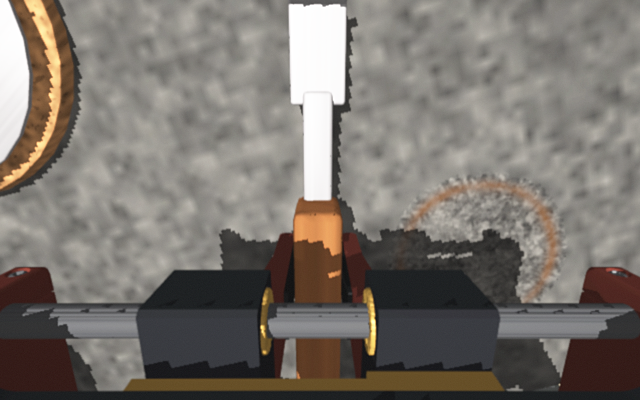

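Clear spot. Lower gently until contact, then release.

>>> play_rows --motion '[[[0,0,4],0,10],[[0,0,3],0,10],[[0,0,1.5],0,10],[[0,0,1],0,10],[[0,0,0],0,10]]'

```text
time: 20.45
position: [0.4395, 0.097, 0.1922]
tcp_rot: [-0.596, 0.803, 0.0, -0.0]
force: [-0.5, 0.8, -1.7]
gripper_width: 0.0217
```

>>> play_rows --motion '[[[0,0,0.5],0,10],[[0,0,0.5],0,10],[[0,0,0.5],0,10],[[0,0,0],0,10]]'

```text
time: 20.85
position: [0.4395, 0.097, 0.1906]
tcp_rot: [-0.596, 0.803, 0.0, -0.0]
force: [-0.1, 0.3, -1.5]
gripper_width: 0.0217
```

>>> play_rows --motion '[[[0,0,0.5],0,10],[[0,0,0.5],0,10],[[0,0,0.5],0,10],[[0,0,0],0,10]]'

```text
time: 21.25
position: [0.4395, 0.0971, 0.1896]
tcp_rot: [-0.596, 0.803, -0.0, 0.0]
force: [-1.5, -0.6, 7.0]
gripper_width: 0.0215
```

```bash
python3 -c "
from h import *
plan((.44,.096,.190),-17)"
```

```text
pos [0.4395 0.0971 0.1896] toolx yaw -106.78 tool y [-0.957  0.289 -0.   ] z [ 0.  0. -1.] q [ 0.19  0.57  2.11 -0.    0.46  2.05] W 21.5 F [-1.5 -0.6  7. ] t 21.25
shift now-axes mm [ 0.9 -0.8 -0.4]
tool roll to -107 : 0.22
tool roll to 73 : -179.78
```

Contact (about 8 N). Ease off, open, and rise.

>>> play_rows --motion '[[[0,0,-0.5],0,26],[[0,0,0],0,32],[[0,0,0],0,45],[[0,0,0],0,50],[[0,0,0],0,50]]'

```text
time: 21.75
position: [0.4395, 0.097, 0.1896]
tcp_rot: [-0.596, 0.803, 0.0, -0.0]
force: [0.7, 0.5, 0.6]
gripper_width: 0.0495
```

>>> play_rows --motion '[[[0,0,-5],0,50],[[0,0,-15],0,50],[[0,0,-30],0,50],[[0,0,-40],0,50],[[0,0,-40],0,50]]'

```text
time: 22.25
position: [0.4391, 0.097, 0.321]
tcp_rot: [-0.596, 0.803, 0.0, -0.001]
force: [2.0, 0.1, -0.4]
gripper_width: 0.05
```

>>> play_rows --motion '[[[20,20,-20],0,50],[[45,0,0],0,50],[[45,0,0],0,50],[[45,0,0],0,50],[[45,0,0],0,50]]'

```text
time: 22.75
position: [0.3617, -0.0899, 0.3402]
tcp_rot: [-0.597, 0.802, -0.0, 0.0]
force: [0.8, -1.2, -0.0]
gripper_width: 0.0501
```

>>> play_rows --motion '[[[45,0,0],0,50],[[45,0,0],0,50],[[25,0,0],0,50],[[0,0,0],0,50],[[0,0,0],0,50]]'

```text
time: 23.25
position: [0.3291, -0.1989, 0.3398]
tcp_rot: [-0.596, 0.803, 0.0, 0.0]
force: [-0.3, -0.0, 0.6]
gripper_width: 0.0498
```

```bash
python3 - <<'E'
from h import *
st=get_state();plan((.44,.096,.190),-17,st)
f=grab_frame("top");cv2.imwrite("pics/t15.png",f[:,:,::-1]);cv2.imwrite("pics/t15z.png",cv2.resize(f[110:270,200:460,::-1],None,fx=3,fy=3,interpolation=cv2.INTER_CUBIC))
f=grab_frame("scene");cv2.imwrite("pics/s15.png",f[:,:,::-1])
E
```

```text
pos [ 0.3291 -0.1989  0.3398] toolx yaw -106.9 tool y [-0.957  0.291  0.   ] z [ 0.  0. -1.] q [-0.57  0.18  2.19  0.    0.78  1.29] W 49.8 F [-0.3 -0.   0.6] t 23.25
shift now-axes mm [-314.4  -20.4  149.9]
tool roll to -107 : 0.1
tool roll to 73 : -179.9
```

View pics/t15z.png

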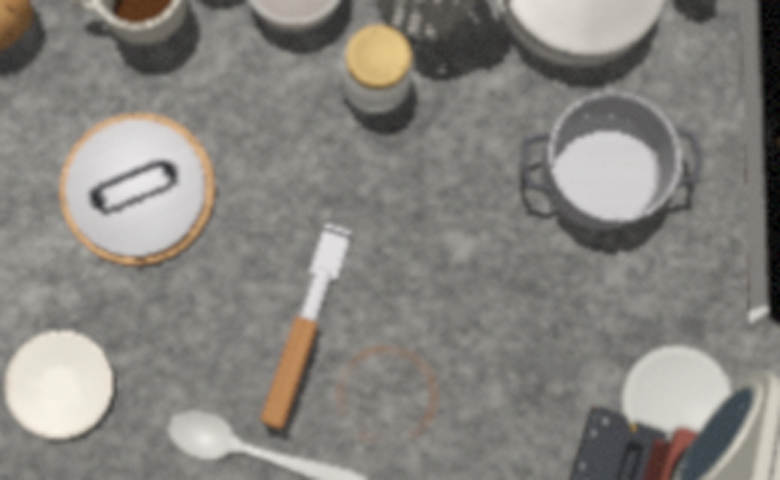

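View pics/s15.png

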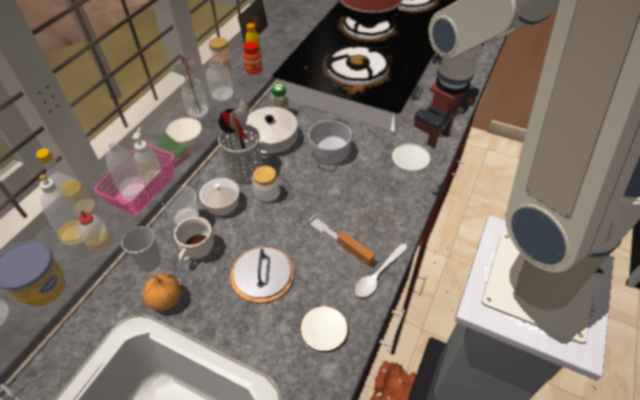

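```bash
python3 -c "
from bench import sign_off
print(sign_off())"
```

```text
the job is handed in; nothing more can be done
None
```

The lid now sits level on the cork trivet and the lifter lies flat on the bare worktop, well clear of it. I handed the job in at about 23 s of the 64 s allowed.

- **What I did:** I gripped the lifter at its balance point and passed the blade under the loop. I lifted the lid level, carried it across and set it down gently. Then I lowered the blade clear of the bar, drew it straight back out, and laid the lifter where it first lay. The gripper never touched the lid.
- **Last checks:** The final top and scene pictures show the lid concentric with the trivet by eye. The wrist view during placing put the two centres about 1 pixel apart side to side. I made no separate fit of the lid's final centre. The pot looks unmoved in those pictures, but I did not measure it.
- **Forces:** The largest reading was about 9 N, while closing the grip on the lifter. Laying the lifter down gave about 7 N.
- **Disagreements:** My three views of the trivet centre differed by up to 3 mm, so I aimed at about their mean. The blade met the loop and the trivet about 2 mm away from the nominal heights, so I judged contact by force.

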